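# Snap the ring key onto its hook

### The arm

A 7-joint arm with a two-finger parallel gripper is mounted at the origin on a cart in front of the work surface, level with it; the furniture and walls round the work are solid. World frame = base frame: x ahead of the robot, y to its left, z up, the work surface at z = 0. Lengths are in m, angles in rad, forces in N, time in s.
With the tool pointing down it reaches from about 0.425 to 0.925 m from the base axis. Payload 6.8 kg.
Tool frame: the origin (TCP) lies at the very end of the fingers, on their centre line; the grasp point (between the pads) lies 19 mm behind it (hold_point_z is the distance from the TCP to the grasp point, in m); z points along the fingers, y is the direction in which the jaws open and shut (so a half turn about z gives the same grasp; the last joint's range is limited). The gripper opens to 85 mm and grips with 20 to 120 N. Pads are 22 mm wide; open, the fingers measure 114 mm over their backs; the gripper's body (76 mm by 85 mm) begins 54 mm behind the grasp point. The pads swing forward as they close: fully open they stand 13 mm farther back than shut.
Start: joints at [-1.381, 0.477, 0.022, 1.555, -0.011, 1.109, -0.083], TCP at [0.198, 0.645, 0.231] pointing down, gripper open.
Joint ranges: [-2.96, 2.96], [-0.34, 2.1], [-1.41, 1.46], [0.24, 2.44], [-1.37, 4.51], [0.17, 1.92], [-2.96, 2.96]. Speed limits (rad/s): [2.39, 2.39, 3.14, 3.14, 3.14, 3.14, 3.14].

### API

Orientations are given as a unit quaternion [w, x, y, z].
In Python, from station import get_obs, read_camera, calibration, hand_in, regions_of, hold_point_z gives the robot as it stands.
- The arm moves only by the tool send_rows, never from a script. Its argument "motion" is text: rows parted by semicolons, each of 7 numbers parted by spaces: the shift along the world's x, y, z in cm, then the turn, a rotation vector about the world's x, y, z in degrees, then the closure, from 0 (fully open) to 1 (shut). In form: dx dy dz rx ry rz fingers; .... A call has 1 to 20 rows; each row shifts and turns the pose as measured when the row begins; what a row does not reach is not made up. A row lasts 1/12 s, in which the tool goes at most 41.7 mm and 7.16 degrees, less where a joint would pass 70% of its speed; a pose out of reach is approached as far as the arm can. A call is refused whole if a number of a shift passes 4.17 or a number of a turn 7.16, either way. A call with a gripper value outside its range is refused whole. The fingers move at their own pace and stop on an object; "newtons" is the grip in N (left out, the last holds). Time passes only in rows, so rows that do not move let the fingers close. It gives the time, the measured TCP pose, the force and the opening at its end, in the units of the state.
- get_obs(): the state, without advancing time (a new reading comes with each control period).
- read_camera(name): name is "scene" or "top" or "wrist"; returns the picture (480x640x3 uint8, red, green, blue); there is no depth.
- calibration(name): a dict with "mtx" (3x3 intrinsics, pixels), "R" (3x3) and "t" (3): a world point X has camera coordinates R X + t; the wrist camera has in their place "hand_eye" (4x4, takes a point from camera to tool coordinates, whose origin is the TCP and whose axes are the flange's). Camera axes: x right, y down, z forward; pixel columns grow to the right and rows downward; lengths in m; the calibration is good to about 2 mm. The wrist camera is an equidistant fisheye: a pixel r from the principal point sees the ray r / f radians off the axis. A picture is of the moment at which its call begins: read the wrist's pose just before it. calibration takes no time and is no camera call.
- hand_in(): hands the job in, once; it reports no verdict.
Trained networks look in the newest picture that a camera, given by its name, has taken for a name from the list of things; names that differ only in an ending like _2 or _b are one class to them, and where a whole thing is asked for, a point or a joint stands for the part that bears it (a point fixed in the world has none). Each returns a list of dicts, best first, with "conf" (0 to 1); they miss things now and then, are a little off and sometimes report something else, mostly with a low value. They report only what shows in the picture. A call takes as long as a camera call. They do not tell look-alikes from the thing itself.
- regions_of(thing, camera): "region" (480x640 bool, what is visible of it) and "point" ([column, row] in pixels, amid what is visible of it).
The state is a dict: "t": time; "q": joint angles; "joint_vel": joint speeds; "joint_torque": joint torques, N m; "eef_pos": TCP position; "tool_rot": TCP orientation; "contact_force": force on the tool from outside, world axes, zero at the start; "torque": the same for the moment, N m; "gripper_width": opening from 0.0 (shut) to 1.0 (fully open).
Only numpy, scipy, OpenCV 4.12 (cv2) and the standard library are available. Lean on these libraries where they do the work, as an engineer would, in place of code of your own. Each camera call takes 0.05 s, during which the arm holds its last target.

### The job

Hang the steel key with the closed ring end on the snap hook of the bench stand: bring the ring down over the hook's nose so that it pushes the sprung gate inward and passes inside, then let go and leave the key hanging in the hook with the gate sprung shut behind it. The similar key with the open fork end is not wanted.

Things in the scene. Friction and masses are not known exactly. Their poses are not given: they have to be found in the camera images.
- key_mid (a point): Grip point of the loose steel ring key: centre of its bar, 8 mm above its underside. Lies flat. Bar 14 mm wide, 16 high, from 27 mm behind to 43 mm ahead of this point; round boss 24 mm across centred 32 mm behind; closed ring at the front. x: along the bar to the ring; z: up when lying. About 0.12 kg. A like key nearby (not listed) has an open fork instead of the ring; the two may swap places.
- key_eye (a point): Centre of the key's closed ring (its eye), 65 mm ahead of key_mid along x, at the same height. Ring of round 8 mm rod, hole 34 mm, 50 mm over the outside, level while the key lies flat (hole axis z). To hook it: ring level, bar on the nose's outer side pointing away from the post (key x along hook x), nose in mid hole, straight down; its far side then pushes the gate.
- hook_seat (a point): Lowest point of the fixed hook, middle of the 8 mm rod, 150 mm above the surface. z up; x from nose to post; hook lies in x-z. From here: nose at x -20 mm, its end pointing up, 44 mm up; shank at x +20, up to an arm 95-107 mm up that runs back (+x) to a post at x +145. 32 mm free between nose and shank. A ring inside goes down to 8 mm above this point. Clear below: the key hangs there.
- gate (a joint): Hook's spring gate, angle in rad: 0 shut on the nose, 0.72 pushed fully in to the shank. 7 mm rod hinged on the shank 74 mm above hook_seat, sloping down to the nose's inside 38 mm up. The ring's far side, lowered on it, swings it down and in with about 2 N and slips past its tip by the time the ring's mid-plane is 18 mm above hook_seat; the gate then springs shut over it.
Mind the look-alikes: they are no part of the job. What is shaped like the part that bears key_mid but orange is not meant.

How it is judged:
On the way:
1. the key's ring, over the hook, pushes the gate inward (value of joint gate above 0.3 rad and horizontal distance between key_eye and hook_seat below 0.045 m), for 0.02 s.
At the end, for the whole second after the job is handed in: The key hangs with its ring threaded on the hook (the ring's centre within 25 mm of the bottom of the hook's bowl, the key's bar below it), the gate shut (within 0.1 rad) and the key let go; it may still swing a little (distance between key_eye and hook_seat below 0.025 m and value of joint gate below 0.1 rad and z of key_mid in the frame of hook_seat below 0 m); the robot touches nothing.
It also fails if it takes over 38 s, if anything falls off the work surface, if the arm or the gripper's body presses on something with over 40 N, if the wrist force passes 120 N, or if a joint passes its speed limit or range.

## Working session

There is one attempt and no reset: what is moved stays moved. The work goes in short steps, Python scripts to look and compute and a tool call to move; the robot and the scene stay as the last step left them, time stands still between calls to the robot, and variables do not carry over. Pictures are saved under pics/ and viewed, and the job is handed in when it is done.

Besides the shell and the picture viewer there is one more tool, called after "Emit:" in YAML: its name, and indented under it one key for each argument. send_rows: Moves the arm, as the interface text tells. Its arguments: {"type":"object","properties":{"motion":{"type":"string"},"newtons":{"type":"number"}},"required":["motion"]}

```bash
ls; mkdir -p pics
python3 - <<'E'
from station import *
import cv2, numpy as np
o=get_obs(); print(o)
for c in ["scene","top","wrist"]:
    im=read_camera(c); cv2.imwrite(f"pics/a_{c}.png",im[:,:,::-1])
    print(c,{k:np.round(v,4).tolist() for k,v in calibration(c).items() if not isinstance(v,str)})
    for th in ["key_mid","key_eye","hook_seat","gate"]:
        try:
            for r in regions_of(th,c)[:4]: print(c,th,round(r["conf"],2),np.round(r["point"],1),r["region"].sum())
        except Exception as e: print(c,th,e)
print(hold_point_z, get_obs()["t"])
E
```

```text
pics
{'t': 0.0, 'q': array([-1.38112481,  0.47781626,  0.02232769,  1.55644943, -0.01150085,
        1.10930267, -0.08310413]), 'joint_vel': array([-0.00021473,  0.00098251, -0.00058931,  0.00093462,  0.00299086,
       -0.00093936,  0.00141496]), 'joint_torque': array([ 5.83587662e-04, -5.96438956e+01,  1.60837054e+00, -2.81191814e+01,
        1.25367130e-02,  9.35553282e-03, -1.84676901e-05]), 'eef_pos': array([0.19787135, 0.64472502, 0.2303155 ]), 'tool_rot': array([-7.15307864e-05,  1.48322498e-01,  9.88938614e-01, -9.21086646e-04]), 'contact_force': array([ 0.11093836,  0.52162561, -0.03185607]), 'torque': array([ 0.02523206, -0.06004937, -0.03503006]), 'gripper_width': 1.0004718512998823}
scene {'mtx': [[454.2414, 0.0, 315.2952], [0.0, 454.2414, 238.463], [0.0, 0.0, 1.0]], 'R': [[0.5215, -0.8532, 0.0059], [-0.4647, -0.2898, -0.8367], [0.7156, 0.4336, -0.5476]], 't': [-0.2351, 0.3682, 0.5969]}
scene key_mid 0.95 [359.4 315. ] 608
scene key_mid 0.76 [322.5 281.8] 472
scene key_eye 0.73 [320.4 279.5] 391
scene key_eye 0.72 [357.4 318.4] 566
scene hook_seat 0.65 [270.2 202.7] 1850
top {'mtx': [[463.7167, 0.0, 317.9122], [0.0, 463.7167, 235.8383], [0.0, 0.0, 1.0]], 'R': [[0.0231, -0.9997, 0.0125], [-0.9991, -0.0236, -0.0358], [0.0361, -0.0117, -0.9993]], 't': [-0.0189, 0.4731, 1.1124]}
top key_mid 0.7 [342.5 226.3] 519
top key_mid 0.61 [293.  206.7] 372
top key_eye 0.91 [340.7 228.9] 355
top key_eye 0.62 [296.1 203.2] 415
top hook_seat 0.58 [201.1 158.4] 2286
wrist {'mtx': [[371.6483, 0.0, 316.0453], [0.0, 371.6483, 240.4258], [0.0, 0.0, 1.0]], 'hand_eye': [[0.0001, -0.9577, -0.2878, 0.0739], [1.0, 0.0002, -0.0001, -0.0005], [0.0002, -0.2878, 0.9577, -0.1425], [0.0, 0.0, 0.0, 1.0]]}
wrist key_mid 0.56 [  8.2 431.2] 185
wrist key_eye 0.51 [ 12.9 432.7] 155
0.0187 0.75
```

View pics/a_scene.png

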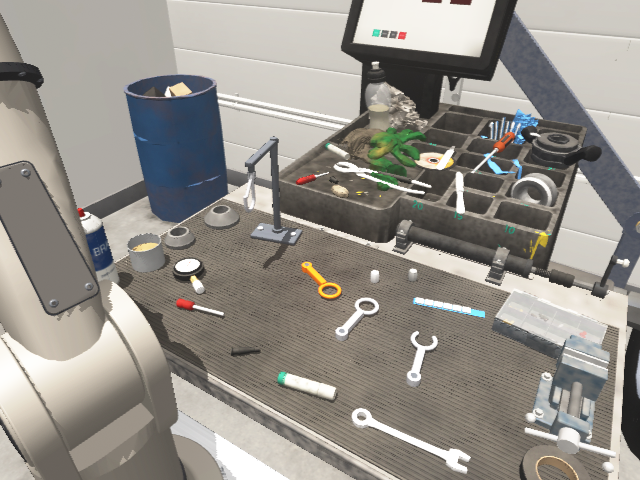

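View pics/a_top.png

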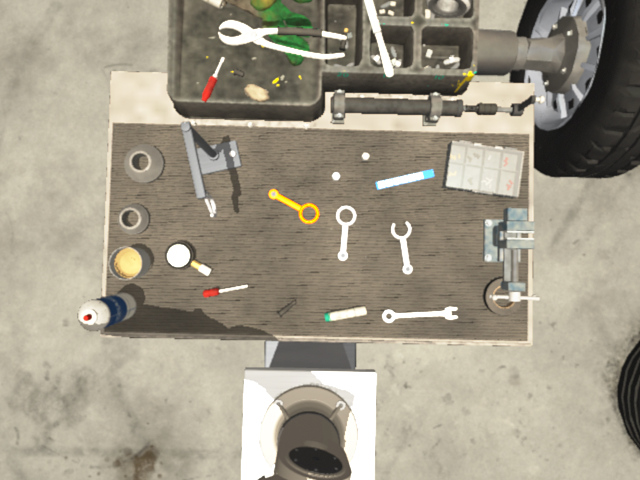

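Run:
```python
import cv2,numpy as np
a=cv2.imread("pics/a_top.png")[170:270,240:400]; b=cv2.imread("pics/a_scene.png")[255:355,280:400]
c=cv2.imread("pics/a_top.png")[110:210,140:280]
f=lambda im,s:cv2.resize(im,s,interpolation=cv2.INTER_CUBIC)
cv2.imwrite("pics/a_crop.png",np.vstack([np.hstack([f(a,(480,300)),f(b,(320,300))]),np.hstack([f(c,(420,300)),f(cv2.imread("pics/a_scene.png")[100:300,200:420],(380,300))])]))
```

```text
(no output)
```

View pics/a_crop.png

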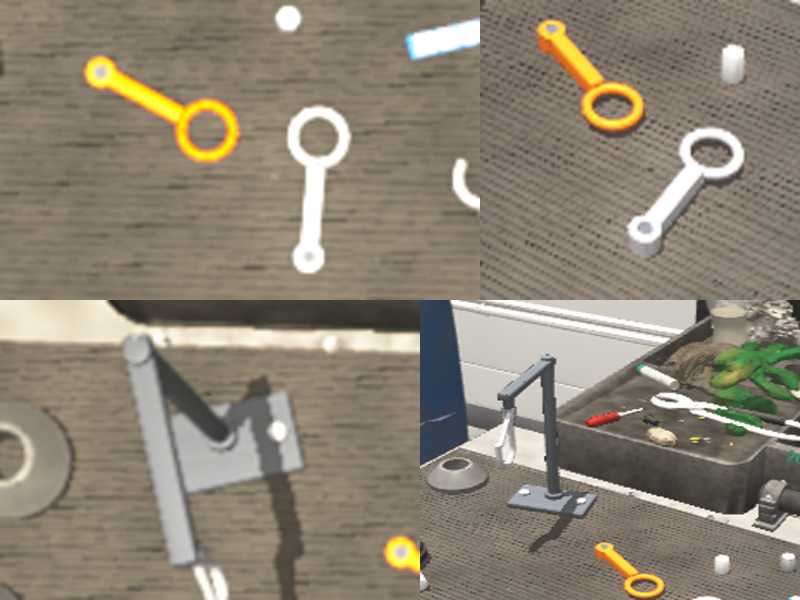

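The top view shows three keys. The orange ring key is at (293,205), ruled out by its colour. The steel fork key is at (401,247), ruled out by its open end. The steel key at (344,232) has a closed ring at (346,217) and a boss at (343,256), so it fits, and the crop confirms this. The hook tip is near (211,208), with the arm running up to the post top at (186,127). Next I measure the positions.

```bash
cat > h.py <<'E'
from station import *
import cv2, numpy as np
from scipy.spatial.transform import Rotation as Rot
def proj(c,X):
    k=calibration(c); p=np.atleast_2d(X)@np.array(k["R"]).T+np.array(k["t"]); p=p@np.array(k["mtx"]).T; return p[:,:2]/p[:,2:]
def back(c,uv,z):
    k=calibration(c);R=np.array(k["R"]);t=np.array(k["t"]); C=-R.T@t
    d=R.T@np.linalg.inv(k["mtx"])@np.array([*uv,1.]); return C+d*(z-C[2])/d[2]
def tf():
    o=get_obs(); w,x,y,z=o["tool_rot"]; T=np.eye(4); T[:3,:3]=Rot.from_quat([x,y,z,w]).as_matrix(); T[:3,3]=o["eef_pos"]; return T
def wproj(X,T):
    k=calibration("wrist"); M=np.linalg.inv(T@np.array(k["hand_eye"])); p=np.atleast_2d(X)@M[:3,:3].T+M[:3,3]
    rr=np.hypot(p[:,0],p[:,1]); th=np.arctan2(rr,p[:,2]); m=np.array(k["mtx"]); return np.c_[m[0,2]+m[0,0]*th*p[:,0]/rr,m[1,2]+m[1,1]*th*p[:,1]/rr]
def wback(uv,T,z):
    k=calibration("wrist"); m=np.array(k["mtx"]); a=np.array([(uv[0]-m[0,2])/m[0,0],(uv[1]-m[1,2])/m[1,1]]); th=np.hypot(*a)
    d=np.array([*(np.sin(th)*a/th),np.cos(th)]); M=T@np.array(k["hand_eye"]); d=M[:3,:3]@d; C=M[:3,3]; return C+d*(z-C[2])/d[2]
def hookpts(sx,sy,yaw,sz=.15):
    c,s=np.cos(yaw),np.sin(yaw)
    L=np.array([[145,107],[145,-150],[20,107],[20,74],[20,20],[14,6],[0,0],[-14,6],[-20,20],[-20,44]])/1000.
    return np.c_[sx+c*L[:,0],sy+s*L[:,0],sz+L[:,1]]
E
python3 - <<'E'
from h import *
from scipy.optimize import least_squares
im=cv2.imread("pics/a_top.png"); g=im.min(2)
m=(g>190).astype(np.uint8); n,l,st,ce=cv2.connectedComponentsWithStats(m[195:270,325:365])
i=1+st[1:,4].argmax(); mk=(l==i).astype(np.uint8)
cs,_=cv2.findContours(mk,cv2.RETR_CCOMP,cv2.CHAIN_APPROX_NONE)
ys,xs=np.nonzero(mk); print(st[i])
cnt,h=cv2.findContours(mk,cv2.RETR_CCOMP,cv2.CHAIN_APPROX_NONE)
for c_,hh in zip(cnt,h[0]):
    if hh[3]>=0 or True: (u,v),r=cv2.minEnclosingCircle(c_); print(hh,u+325,v+195,r)
# ring centre = hole centre; boss
for c in ["scene"]: pass
eye=back("top",(345.9,216.4),.008); boss=back("top",(343,256),.016); print("eye",eye,"boss",boss, np.linalg.norm((eye-boss)[:2]),np.degrees(np.arctan2(*(eye-boss)[1::-1])))
print("scene eye",proj("scene",eye),"boss",proj("scene",boss))
# hook
ob=[("top",0,(186,127)),("top",2,(203,200)),("scene",0,(274,141)),("scene",2,(253,165)),("scene",1,(276,235)),("scene",6,(249,207))]
f=lambda p:np.concatenate([proj(c,hookpts(*p)[j])[0]-uv for c,j,uv in ob])
a=back("top",(203,200),.257)
s=least_squares(f,[a[0],a[1],.2],loss="soft_l1"); print(s.x,np.degrees(s.x[2]),s.fun.round(1))
np.save("hook.npy",s.x)
for c in["top","scene"]:
    I=cv2.imread(f"pics/a_{c}.png"); P=proj(c,hookpts(*s.x))
    u0,v0=(150,100) if c=="top" else (200,110)
    cr=cv2.resize(I[v0:v0+140,u0:u0+130],None,fx=4,fy=4,interpolation=cv2.INTER_CUBIC)
    for u,v in P: cv2.circle(cr,(int((u-u0+.5)*4),int((v-v0+.5)*4)),3,(0,0,255),1)
    cv2.imwrite(f"pics/b_{c}.png",cr)
E
python3 -c "
import cv2,numpy as np
a=np.hstack([cv2.imread('pics/b_top.png'),cv2.imread('pics/b_scene.png')]);cv2.imwrite('pics/b.png',cv2.resize(a,(800,430)))"
```

```text
[ 11  11  21  55 441]
[-1 -1  1 -1] 345.0 233.0 27.45915985107422
[-1 -1 -1  0] 345.7222213745117 215.27777862548828 7.478876113891602
eye [ 0.5221843  -0.07463168  0.008     ] boss [ 0.42617844 -0.06909721  0.016     ] 0.09616525103963335 -3.2992877476453835
scene eye [[364.37745528 306.78436843]] boss [[339.58781424 331.48810315]]
[0.5205362  0.20817683 0.26322063] 15.081431060292596 [ 1.6  2.1 -0.2 -6.9 -2.1 -1.3 -2.9 -4.1  0.5 -0.4  1.1  3.8]
```

View pics/b.png

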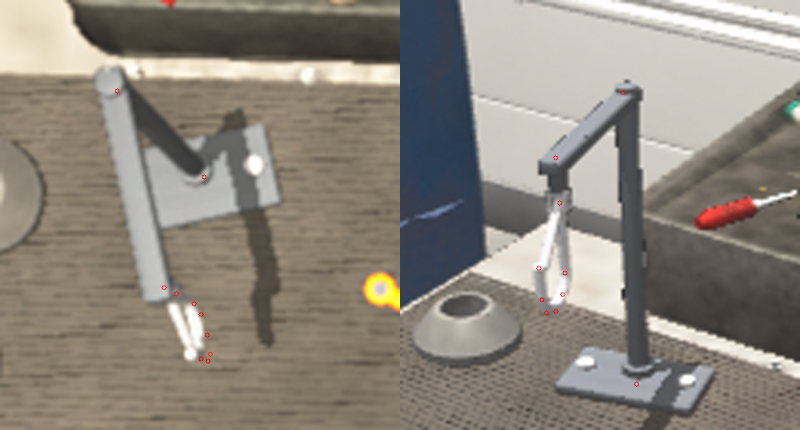

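Run:
```python
from h import *
from scipy.optimize import least_squares
def P(p,x,z): c,s=np.cos(p[2]),np.sin(p[2]); return np.array([p[0]+c*x,p[1]+s*x,.15+z])
k=4*400/520
T=lambda x,y:(150+x/k-.5,100+y/k-.5); S=lambda x,y:(200+(x-400)/k-.5,110+y/k-.5)
ob=[("top",145,107,T(110,78)),("top",145,-135,T(204,176)),("top",-20,44,T(191,352)),
("scene",145,107,S(627,90)),("scene",145,-135,S(637,370)),("scene",-20,44,S(541,268)),("scene",0,0,S(553,301)),("scene",20,74,S(559,195))]
f=lambda p:np.concatenate([proj(c,P(p,x/1e3,z/1e3))[0]-uv for c,x,z,uv in ob])
s=least_squares(f,[.52,.208,.26],loss="soft_l1"); print(s.x,np.degrees(s.x[2]),s.fun.round(1))
np.save("hook.npy",s.x)
```

```text
[0.52592301 0.21353145 0.24011906] 13.757808894641473 [ 1.4  0.9 -2.  -3.5  0.4 -0.3 -0.5 -0.   0.5 -1.4 -1.3 -1.5  0.4  1.8
 -0.1  1.2]
```

Run:
```python
from h import *
for z in(0,.1,.18,.22): print(z,back("top",(88,315),z).round(3),back("top",(120,305),z).round(3))
for z in(0,.1,.18,.22): print(z,back("scene",(80,212),z).round(3),back("scene",(95,225),z).round(3))
print(wproj([[.526,.2135,.15],[.5,.2,.19],[.3,.45,.1]],tf()))
```

```text
0 [0.27  0.541 0.   ] [0.296 0.465 0.   ]
0.1 [0.285 0.493 0.1  ] [0.308 0.424 0.1  ]
0.18 [0.296 0.455 0.18 ] [0.318 0.392 0.18 ]
0.22 [0.302 0.436 0.22 ] [0.322 0.375 0.22 ]
0 [0.466 0.779 0.   ] [0.443 0.683 0.   ]
0.1 [0.371 0.601 0.1  ] [0.353 0.521 0.1  ]
0.18 [0.296 0.459 0.18 ] [0.28 0.39 0.18]
0.22 [0.258 0.387 0.22 ] [0.244 0.325 0.22 ]
[[101.17999955 531.22081019]
 [ 74.82065512 540.88809924]
 [158.52399018 381.62928935]]
```

View pics/a_wrist.png

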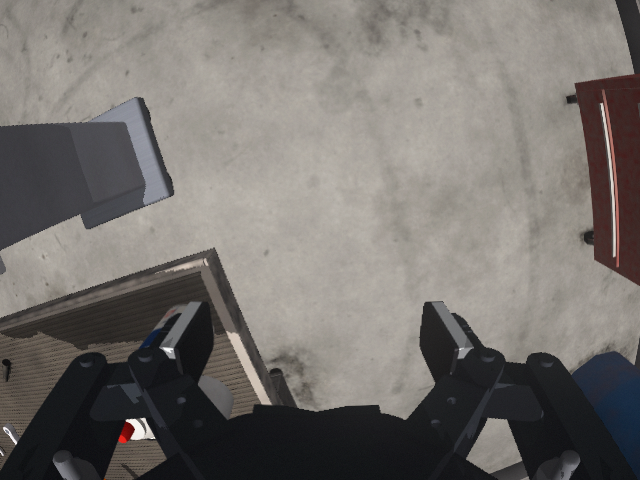

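Emit:
send_rows:
  motion: "0 0 3.5 0 0 0 0;0 0 3.5 0 0 0 0;0 0 3 0 0 0 0;1.77 -3.06 0 0 0 0 0;1.77 -3.06 0 0 0 0 0;1.77 -3.06 0 0 0 0 0;1.77 -3.06 0 0 0 0 0;1.77 -3.06 0 0 0 0 0;1.77 -3.06 0 0 0 0 0;1.77 -3.06 0 0 0 0 0;1.77 -3.06 0 0 0 0 0;0.84 -3.4 0 0 0 2 0;0.84 -3.4 0 0 0 2 0;0.84 -3.4 0 0 0 2 0;0.84 -3.4 0 0 0 2 0;0.84 -3.4 0 0 0 2 0;0.84 -3.4 0 0 0 2 0;0.84 -3.4 0 0 0 2 0"
  newtons: 80

```text
t: 2.25
eef_pos: [0.3974, 0.1452, 0.3364]
tool_rot: [-0.0, 0.015, 1.0, 0.004]
contact_force: [0.4, -0.5, -0.2]
gripper_width: 1.002
```

Emit:
send_rows:
  motion: "1 -3.6 -2 0 0 -1.5 0;1 -3.6 -2 0 0 0 0;1 -3.6 -2 0 0 0 0;1 -3.6 -2 0 0 0 0;1 -3.6 -2 0 0 0 0;1 -3.6 -2 0 0 0 0;0 0 -3 0 0 0 0;0 0 0 0 0 0 0"

```text
t: 2.92
eef_pos: [0.458, -0.0786, 0.1926]
tool_rot: [0.009, 0.032, 0.999, 0.007]
contact_force: [-1.1, 0.9, -0.9]
gripper_width: 0.999
```

Run:
```python
from h import *
T=tf(); np.save("T1.npy",T); im=read_camera("wrist"); cv2.imwrite("pics/c_w.png",im[:,:,::-1]); print(T.round(4),get_obs()["t"])
yaw=np.radians(-3.3);kx=np.array([np.cos(yaw),np.sin(yaw),0]);mid=np.array([.4573,-.0709,.008])
P=np.array([mid-.032*kx,mid,mid+.065*kx]);print(wproj(P,T))
```

```text
[[-0.9978  0.0643  0.018   0.458 ]
 [ 0.0646  0.9978  0.0143 -0.0786]
 [-0.017   0.0155 -0.9997  0.1926]
 [ 0.      0.      0.      1.    ]] 2.9667
[[321.69300133 174.53887746]
 [321.81030246 209.83378221]
 [321.93588489 276.52567094]]
```

View pics/c_w.png

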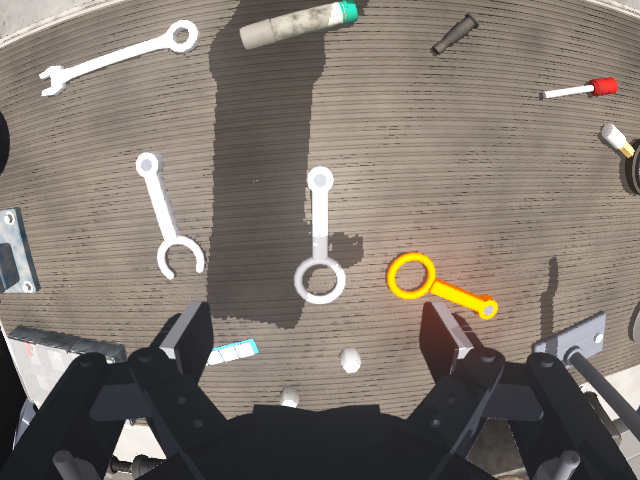

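Run:
```python
from h import *
T=tf();print(T.round(4)); T=np.load("T1.npy")
im=cv2.imread("pics/c_w.png"); c=cv2.resize(im[160:310,270:370],None,fx=4,fy=4); cv2.imwrite("pics/c_c.png",c)
g=im.min(2)[235:310,290:350]; m=(g<105).astype(np.uint8); n,l,s,ce=cv2.connectedComponentsWithStats(m)
for i in range(1,n):
    if 200<s[i,4]<2000: print(s[i],ce[i]+[290,235])
e=wback((320,281),T,.008);b=wback((320,179.5),T,.016);print(e,b,np.linalg.norm((e-b)[:2]),np.degrees(np.arctan2(*(e-b)[1::-1])))
```

```text
[[-0.9977  0.065   0.0215  0.4596]
 [ 0.0653  0.9978  0.0138 -0.0793]
 [-0.0205  0.0152 -0.9997  0.1952]
 [ 0.      0.      0.      1.    ]]
[  0   0  22  75 953] [297.80587618 264.73242392]
[ 38   0  22  33 572] [339.8548951  249.23251748]
[ 0.52672543 -0.07676491  0.008     ] [ 0.42850372 -0.07095462  0.016     ] 0.09839341490965746 -3.385380972884757
```

View pics/c_c.png

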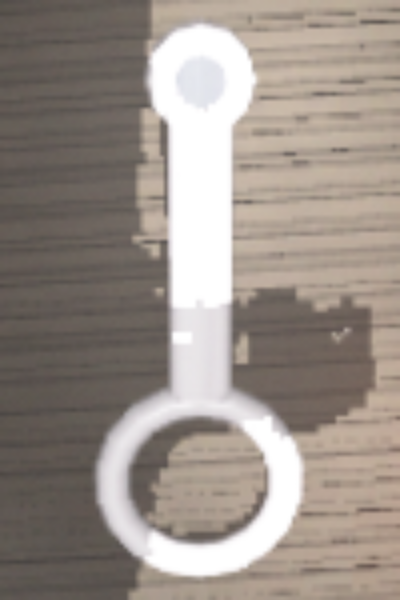

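Emit:
send_rows:
  motion: "0 0.3 -3 -0.8 1.2 0.4 0;0 0.3 -3 0 0 0 0;0 0 -3 0 0 0 0;0 0 -3 0 0 0 0;0 0 -2 0 0 0 0;0 0 0 0 0 0 0;0 0 0 0 0 0 0"

```text
t: 3.55
eef_pos: [0.4711, -0.0652, 0.0621]
tool_rot: [0.01, 0.023, 1.0, 0.004]
contact_force: [0.3, 0.6, 1.7]
gripper_width: 1.002
```

Run:
```python
from h import *
T=tf(); im=read_camera("wrist"); cv2.imwrite("pics/d_w.png",im[:,:,::-1]); print(T.round(4),get_obs()["t"]);np.save("T2.npy",T)
```

```text
[[-0.9987  0.0467  0.0201  0.4711]
 [ 0.0468  0.9989  0.0083 -0.0652]
 [-0.0197  0.0092 -0.9998  0.0621]
 [ 0.      0.      0.      1.    ]] 3.6
```

View pics/d_w.png

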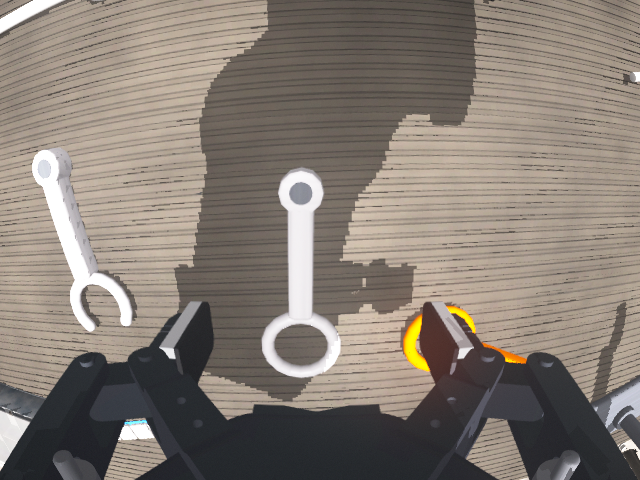

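Run:
```python
from h import *
T=np.load("T2.npy")
e=wback((301,345),T,.008);b=wback((301,192),T,.016);u=(e-b)[:2];print(e,b,np.linalg.norm(u),np.degrees(np.arctan2(u[1],u[0])))
u/=np.linalg.norm(u);print("mid",e[:2]-.065*u,b[:2]+.032*u)
print("orange",wback((436,340),T,.008),back("top",(309,213),.008)); print(tf().round(4))
```

```text
[ 0.52532167 -0.07699052  0.008     ] [ 0.42829374 -0.07082321  0.016     ] 0.09722373186923844 -3.6369551611711937
mid [ 0.46045258 -0.07286729] [ 0.46022929 -0.0728531 ]
orange [0.52876547 0.01008724 0.008     ] [0.52827907 0.01498041 0.008     ]
[[-0.9987  0.0463  0.0209  0.4713]
 [ 0.0465  0.9989  0.0085 -0.065 ]
 [-0.0205  0.0095 -0.9997  0.0625]
 [ 0.      0.      0.      1.    ]]
```

Emit:
send_rows:
  motion: "-0.6 -0.4 0 -0.5 1.2 -0.9 0.3;-0.6 -0.4 0 0 0.6 0 0.3;0 0 0 0 0 0 0.3;0 0 0 0 0 0 0.3"

```text
t: 3.93
eef_pos: [0.4624, -0.0726, 0.0684]
tool_rot: [-0.002, 0.031, 1.0, 0.0]
contact_force: [0.0, -0.7, -1.0]
gripper_width: 0.699
```

```bash
python3 -c "
from h import *
print(tf().round(4),get_obs()['t'],get_obs()['gripper_width'])"
```

```text
[[-9.981e-01  6.190e-02 -4.200e-03  4.624e-01]
 [ 6.190e-02  9.981e-01  8.000e-04 -7.260e-02]
 [ 4.200e-03  5.000e-04 -1.000e+00  6.840e-02]
 [ 0.000e+00  0.000e+00  0.000e+00  1.000e+00]] 3.9333 0.6989212425312384
```

Well aligned. Now I descend to about z = 3 mm.

Emit:
send_rows:
  motion: "-0.1 0 -2 0 0 0 0.3;-0.1 0 -2 0 0 0 0.4;0 0 -1.3 0 0 0 0.4;0 0 0 0 0 0 0.4;0 0 0 0 0 0 0.4"

```text
t: 4.35
eef_pos: [0.4639, -0.0728, 0.0176]
tool_rot: [0.002, 0.031, 1.0, 0.001]
contact_force: [1.3, 0.6, 0.6]
gripper_width: 0.599
```

```bash
python3 -c "
from h import *
print(tf().round(4),get_obs()['t'],get_obs()['gripper_width'],get_obs()['contact_force'])"
```

```text
[[-0.998   0.0623  0.0049  0.4639]
 [ 0.0623  0.9981  0.0017 -0.0728]
 [-0.0048  0.002  -1.      0.0176]
 [ 0.      0.      0.      1.    ]] 4.35 0.5991881377290671 [1.2904673  0.56746869 0.61769421]
```

Emit:
send_rows:
  motion: "-0.3 0 -0.8 0 0.2 0 0.4;-0.1 0 -0.6 0 0 0 0.4;0 0 0 0 0 0 0.4;0 0 0 0 0 0 0.4"

```text
t: 4.68
eef_pos: [0.4611, -0.073, 0.0047]
tool_rot: [0.002, 0.031, 1.0, 0.001]
contact_force: [-1.0, 0.5, 0.8]
gripper_width: 0.6
```

Emit:
send_rows:
  motion: "0 0 -0.2 0 0 0 0.5;0 0 0 0 0 0 0.7;0 0 0 0 0 0 0.9;0 0 0 0 0 0 1;0 0 0 0 0 0 1;0 0 0 0 0 0 1;0 0 0 0 0 0 1;0 0 0 0 0 0 1"
  newtons: 100

```text
t: 5.35
eef_pos: [0.4615, -0.0728, 0.0037]
tool_rot: [0.003, 0.031, 1.0, 0.001]
contact_force: [-0.2, 0.6, -0.8]
gripper_width: 0.132
```

Run:
```python
from h import *
T=tf(); im=read_camera("wrist"); cv2.imwrite("pics/e_w.png",im[:,:,::-1]); print(T.round(4),get_obs()["t"]);np.save("T3.npy",T)
```

```text
[[-0.998   0.0624  0.0058  0.4615]
 [ 0.0624  0.998   0.0024 -0.0728]
 [-0.0056  0.0027 -1.      0.0037]
 [ 0.      0.      0.      1.    ]] 5.4
```

View pics/e_w.png

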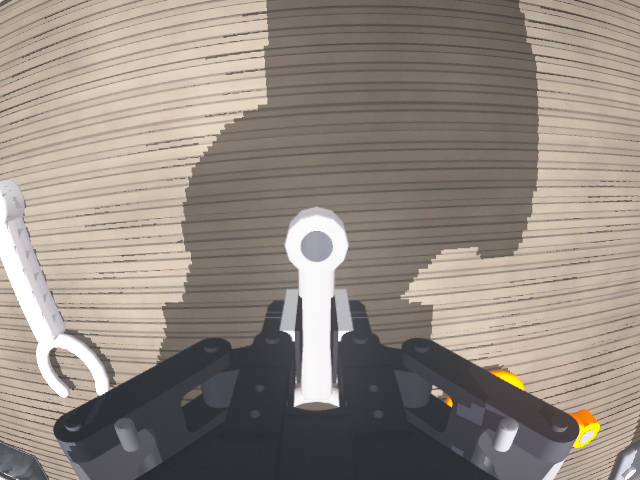

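Emit:
send_rows:
  motion: "0 0 2 0 0 0 1;0 0 4 0 0 0 1;0 0 4 0 0 0 1;0 0 4 0 0 0 1;0 0 4 0 0 0 1;0 0 3 0 0 0 1;-0.7 2.6 1.5 0 0 2 1;-0.7 2.6 0 0 0 2 1;-0.7 2.6 0 0 0 2 1;-0.7 2.6 0 0 0 2 1;-0.7 2.6 0 0 0 2 1;-0.7 2.6 0 0 0 2 1;-0.7 2.6 0 0 0 2 1;-0.7 2 0 0 0 2 1;0 0 0 0 0 0 1;0 0 0 0 0 0 1;0 0 0 0 0 0 1"

```text
t: 6.82
eef_pos: [0.3951, 0.134, 0.2386]
tool_rot: [0.001, -0.111, 0.994, 0.002]
contact_force: [0.3, -0.2, -2.0]
gripper_width: 0.128
```

Run:
```python
from h import *
T=tf(); 
for c in ["wrist","scene","top"]:
    im=read_camera(c); cv2.imwrite(f"pics/f_{c}.png",im[:,:,::-1])
print(T.round(4),get_obs()["t"],get_obs()["gripper_width"]);np.save("T4.npy",T);print(tf().round(4))
a=cv2.resize(cv2.imread("pics/f_top.png")[110:250,130:330],(800,560)); b=cv2.resize(cv2.imread("pics/f_scene.png")[110:260,180:380],(800,600))
cv2.imwrite("pics/f_a.png",a);cv2.imwrite("pics/f_b.png",b)
```

```text
[[-0.9753 -0.2209  0.0019  0.3951]
 [-0.2209  0.9753  0.005   0.134 ]
 [-0.003   0.0045 -1.      0.2386]
 [ 0.      0.      0.      1.    ]] 6.9667 0.1342695873669039
[[-0.9758 -0.2187  0.0022  0.3955]
 [-0.2187  0.9758  0.005   0.1332]
 [-0.0032  0.0044 -1.      0.2387]
 [ 0.      0.      0.      1.    ]]
```

View pics/f_wrist.png

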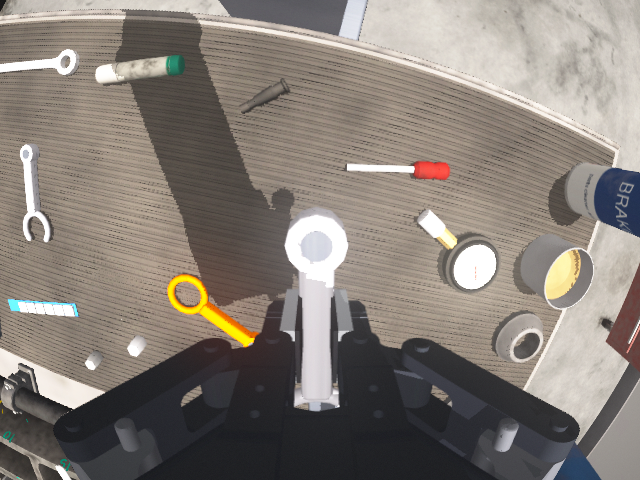

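View pics/f_a.png

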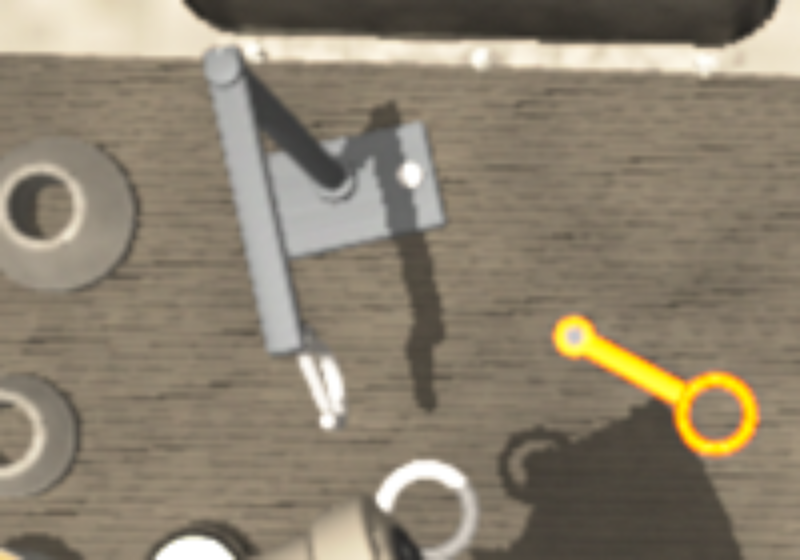

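View pics/f_b.png

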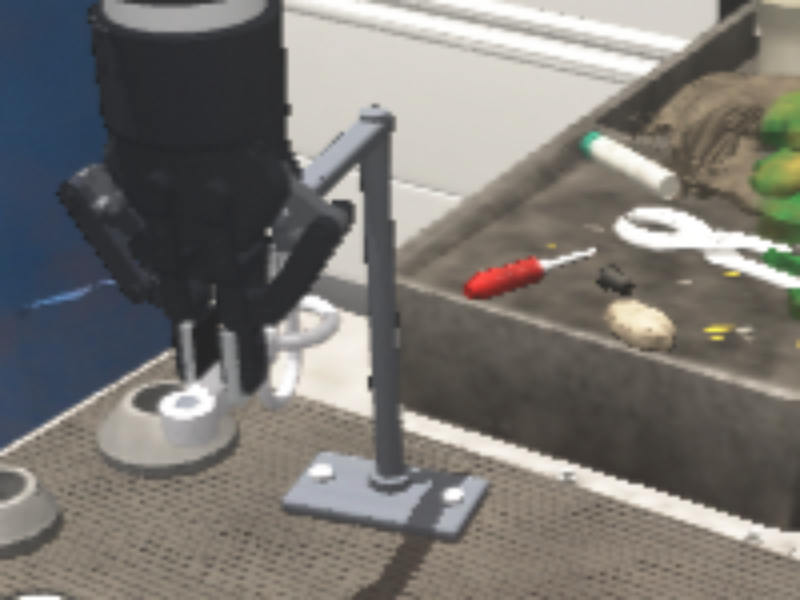

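Run:
```python
from h import *
T=tf(); e=T[:3,3]-.0638*T[:3,0]+[0,0,.0043]
print("eye",e,proj("top",e),"seen ~",130+430/4-.5,110+508/4-.5)
I=cv2.imread("pics/f_top.png"); cv2.imwrite("pics/g.png",np.hstack([cv2.resize(I[185:225,195:235],(400,400),interpolation=cv2.INTER_CUBIC),cv2.resize(I[215:255,215:255],(400,400),interpolation=cv2.INTER_CUBIC)]))
p=np.load("hook.npy");H=hookpts(*p);print(H[[6,9]],proj("top",H[[0,3,6,9]]))
print("nose",back("top",(211.8,214.9),.196),"post",back("top",(186,126.5),.257),"foot",back("top",(214.5,156),.015))
```

```text
eye [0.45780196 0.14710658 0.24324149] [[238.00865182 237.69551921]] seen ~ 237.0 236.5
[[0.52592301 0.21353145 0.15      ]
 [0.50649681 0.20877509 0.194     ]] [[186.63591313 125.78152342]
 [204.3943611  192.36491788]
 [214.49365377 206.12141581]
 [211.96577724 213.60716847]]
nose [0.5037271 0.2085903 0.196    ] post [0.66536082 0.24916723 0.257     ] foot [0.65993469 0.24601947 0.015     ]
```

View pics/g.png

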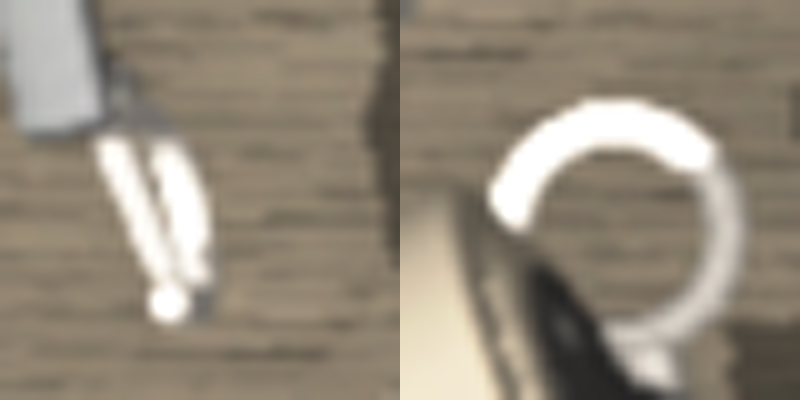

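Run:
```python
from h import *
T=tf();print(T.round(4))
e=back("top",(236.1,237.2),.2432); n=back("top",(211.3,215.0),.196); po=back("top",(185.8,126.8),.257); print(e,n,np.degrees(np.arctan2(*(po-n)[1::-1])), (n-e)*100, np.linalg.norm((po-n)[:2]))
# key yaw via scene/ wrist: tool yaw
print("tool yaw",np.degrees(np.arctan2(-T[1,0],-T[0,0])))
```

```text
[[-0.9758 -0.2187  0.0022  0.3955]
 [-0.2187  0.9758  0.005   0.1332]
 [-0.0032  0.0044 -1.      0.2387]
 [ 0.      0.      0.      1.    ]]
[0.45866258 0.15077182 0.2432    ] [0.50350146 0.20958616 0.196     ] 13.908902332650392 [ 4.48388873  5.88143466 -4.72      ] 0.16614888031903788
tool yaw 12.632602588288883
```

Emit:
send_rows:
  motion: "0.4 1.3 -0.5 0 0 0.5 1;0.6 1.3 -0.5 0 0 0.5 1;0.7 1.3 -0.5 0 0 0.3 1;0.8 1.3 -0.3 0 0 0 1;0 0 0 0 0 0 1;0 0 0 0 0 0 1;0 0 0 0 0 0 1"

```text
t: 7.55
eef_pos: [0.4242, 0.1864, 0.2182]
tool_rot: [0.002, -0.118, 0.993, 0.002]
contact_force: [0.3, 0.0, -1.5]
gripper_width: 0.129
```

Run:
```python
from h import *
T=tf();print(T.round(4),"tool yaw",np.degrees(np.arctan2(-T[1,0],-T[0,0])))
I=read_camera("top")[:,:,::-1]; cv2.imwrite("pics/h_top.png",I)
S=read_camera("scene")[:,:,::-1]; cv2.imwrite("pics/h_scene.png",S)
cv2.imwrite("pics/h.png",np.hstack([cv2.resize(I[190:250,185:245],(400,400),interpolation=cv2.INTER_CUBIC),cv2.resize(S[150:220,220:290],(400,400),interpolation=cv2.INTER_CUBIC)]))
e=T[:3,3]-.0638*T[:3,0]+[0,0,.0043];print(e,proj("top",e),get_obs()['t'])
```

```text
[[-0.9722 -0.2341  0.0027  0.4242]
 [-0.2341  0.9722  0.0052  0.1864]
 [-0.0039  0.0044 -1.      0.2182]
 [ 0.      0.      0.      1.    ]] tool yaw 13.539858484253116
[0.48618241 0.20134487 0.22274516] [[212.27670711 222.84632633]] 7.65
```

View pics/h.png

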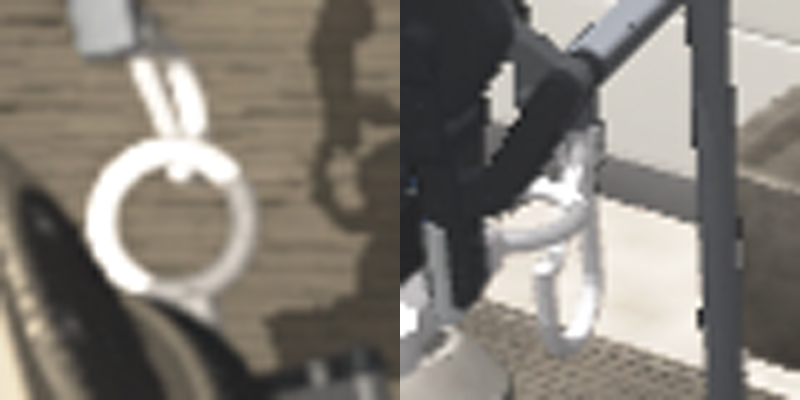

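Run:
```python
from h import *
e=back("top",(210.2,223.1),.2227); n=back("top",(211.3,215.0),.196); print((n-e)*100,n,e, tf()[:3,3])
```

```text
[ 1.79088628  0.42062823 -2.67      ] [0.50350146 0.20958616 0.196     ] [0.4855926  0.20537988 0.2227    ] [0.42392454 0.1859636  0.21839419]
```

Emit:
send_rows:
  motion: "0.8 0.2 0 0 0 0 1;0.7 0.2 0 0 0 0 1;0 0 0 0 0 0 1;0 0 0 0 0 0 1;0 0 0 0 0 0 1"

```text
t: 8.07
eef_pos: [0.4408, 0.1889, 0.2192]
tool_rot: [0.002, -0.116, 0.993, 0.003]
contact_force: [0.6, -0.6, -0.9]
gripper_width: 0.13
```

Run:
```python
from h import *
T=tf();print(T.round(4),"tool yaw",np.degrees(np.arctan2(-T[1,0],-T[0,0])))
I=read_camera("top")[:,:,::-1]; cv2.imwrite("pics/i_top.png",I)
S=read_camera("scene")[:,:,::-1]; cv2.imwrite("pics/i_scene.png",S)
cv2.imwrite("pics/i.png",np.hstack([cv2.resize(I[190:250,185:245],(400,400),interpolation=cv2.INTER_CUBIC),cv2.resize(S[150:220,220:290],(400,400),interpolation=cv2.INTER_CUBIC)]))
```

```text
[[-0.9729 -0.2312  0.0038  0.4408]
 [-0.2312  0.9729  0.0068  0.1889]
 [-0.0053  0.0057 -1.      0.2192]
 [ 0.      0.      0.      1.    ]] tool yaw 13.36523419767097
```

View pics/i.png

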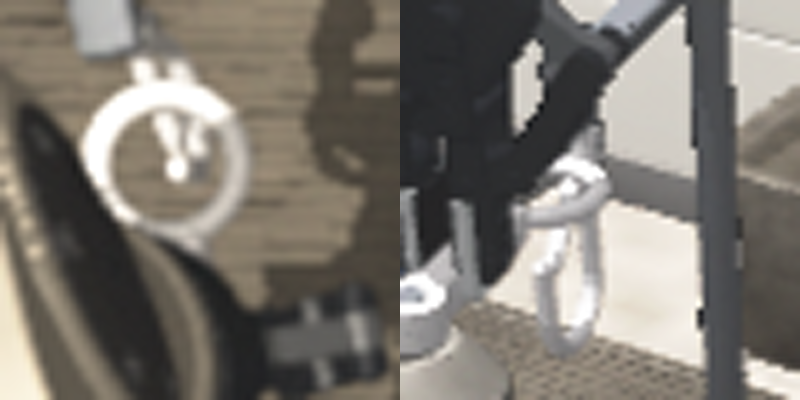

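Run:
```python
from h import *
e=back("top",(209.4,214.3),.2235); n=back("top",(211.3,215.0),.196); d=(n-e)[:2]*100;c,s=np.cos(.2427),np.sin(.2427); print(d,"hook frame",c*d[0]+s*d[1],-s*d[0]+c*d[1])
```

```text
[0.08014507 0.22860821] hook frame 0.13273635231019332 0.20264749744467447
```

Emit:
send_rows:
  motion: "0.1 0.2 -0.8 0 0 0 1;0 0 -0.8 0 0 0 1;0 0 -0.8 0 0 0 1;0 0 -0.5 0 0 0 1;0 0 0 0 0 0 1"

```text
t: 8.58
eef_pos: [0.4404, 0.1907, 0.1869]
tool_rot: [0.001, -0.117, 0.993, 0.003]
contact_force: [-1.2, -1.5, -0.6]
gripper_width: 0.131
```

Run:
```python
from h import *
T=tf();print(T.round(4),"tool yaw",np.degrees(np.arctan2(-T[1,0],-T[0,0])),get_obs()["contact_force"])
I=read_camera("top")[:,:,::-1]; cv2.imwrite("pics/j_top.png",I)
S=read_camera("scene")[:,:,::-1]; cv2.imwrite("pics/j_scene.png",S)
cv2.imwrite("pics/j.png",np.hstack([cv2.resize(I[190:250,185:245],(400,400),interpolation=cv2.INTER_CUBIC),cv2.resize(S[150:220,220:290],(400,400),interpolation=cv2.INTER_CUBIC)]))
```

```text
[[-0.9728 -0.2317  0.002   0.4404]
 [-0.2317  0.9728  0.0066  0.1907]
 [-0.0035  0.006  -1.      0.1869]
 [ 0.      0.      0.      1.    ]] tool yaw 13.39665457343348 [-1.15183012 -1.51759129 -0.62319768]
```

View pics/j.png

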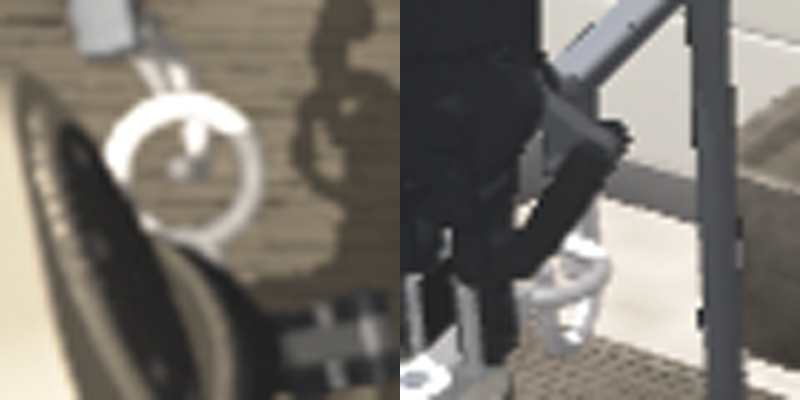

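Emit:
send_rows:
  motion: "0 0 -0.8 0 0 0 1;0 0 -0.8 0 0 0 1;0 0 -0.7 0 0 0 1;0 0 -0.3 0 0 0 1;0 0 0 0 0 0 1;0 0 0 0 0 0 1"

```text
t: 9.18
eef_pos: [0.4414, 0.1912, 0.159]
tool_rot: [0.002, -0.117, 0.993, 0.004]
contact_force: [-0.8, -0.8, -1.7]
gripper_width: 0.128
```

Run:
```python
from h import *
T=tf();print(T.round(4),"tool yaw",np.degrees(np.arctan2(-T[1,0],-T[0,0])),get_obs()["contact_force"])
I=read_camera("top")[:,:,::-1]; cv2.imwrite("pics/k_top.png",I)
S=read_camera("scene")[:,:,::-1]; cv2.imwrite("pics/k_scene.png",S)
cv2.imwrite("pics/k.png",np.hstack([cv2.resize(I[190:250,185:245],(400,400),interpolation=cv2.INTER_CUBIC),cv2.resize(S[150:220,220:290],(400,400),interpolation=cv2.INTER_CUBIC)]))
```

```text
[[-0.9727 -0.2319  0.0041  0.4414]
 [-0.2319  0.9727  0.0076  0.1912]
 [-0.0058  0.0064 -1.      0.159 ]
 [ 0.      0.      0.      1.    ]] tool yaw 13.406259836393495 [-0.78807294 -0.7783662  -1.66484029]
```

View pics/k.png

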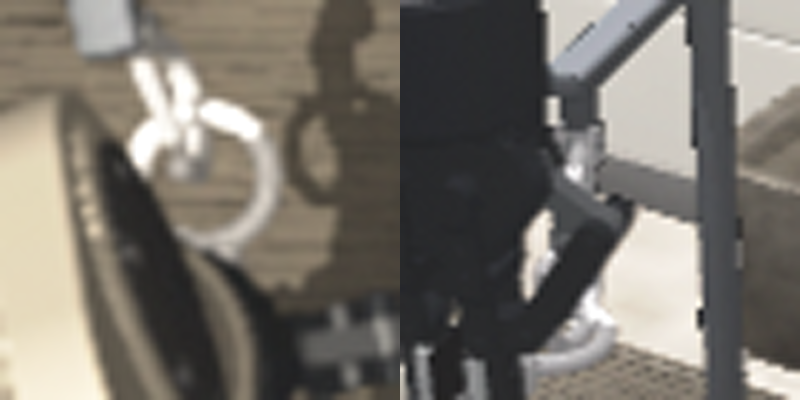

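Emit:
send_rows:
  motion: "0 0 -0.3 0 0 0 1;0 0 0 0 0 0 1;0 0 0 0 0 0 0.9;0 0 0 0 0 0 0.8;0 0 0 0 0 0 0.6;0 0 0 0 0 0 0.4;0 0 0 0 0 0 0.3;0 0 0 0 0 0 0.3;0 0 0 0 0 0 0.3;0 0 0 0 0 0 0.3"

```text
t: 10.12
eef_pos: [0.4435, 0.1924, 0.1582]
tool_rot: [0.005, -0.117, 0.993, 0.005]
contact_force: [-0.3, 1.0, -0.1]
gripper_width: 0.699
```

Run:
```python
from h import *
T=tf();print(T.round(4),get_obs()["contact_force"],get_obs()["gripper_width"])
I=read_camera("top")[:,:,::-1]; S=read_camera("scene")[:,:,::-1]; W=read_camera("wrist")[:,:,::-1]
cv2.imwrite("pics/l.png",np.vstack([np.hstack([cv2.resize(I[190:250,185:245],(400,300),interpolation=cv2.INTER_CUBIC),cv2.resize(S[150:250,200:300],(400,300),interpolation=cv2.INTER_CUBIC)]),cv2.resize(W,(800,300))]))
```

```text
[[-0.9727 -0.232   0.009   0.4435]
 [-0.2319  0.9727  0.0112  0.1924]
 [-0.0113  0.0088 -0.9999  0.1582]
 [ 0.      0.      0.      1.    ]] [-0.33713058  0.9838304  -0.05703563] 0.6986859422686292
```

View pics/l.png

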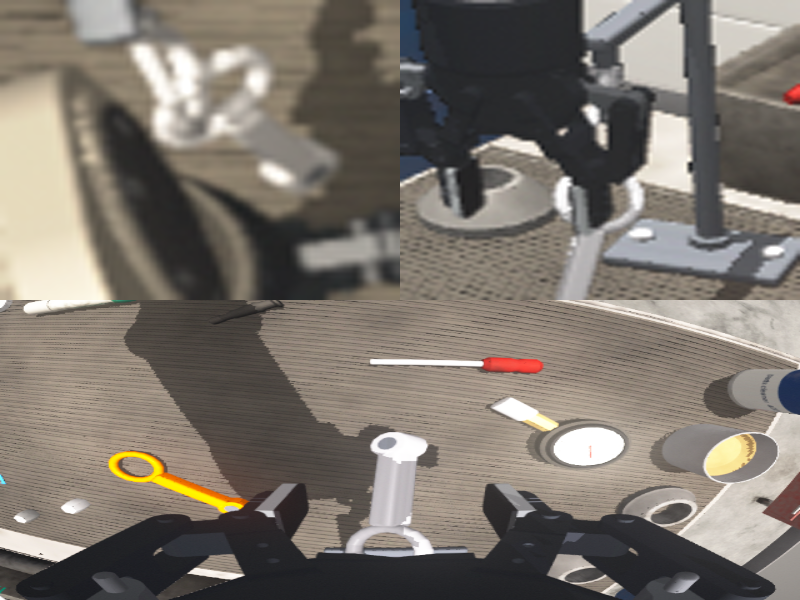

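Emit:
send_rows:
  motion: "0 0 1 0 0 0 0.3;-0.5 -0.1 1.5 0 0 0 0.3;-1 -0.2 2 0 0 0 0.3;-1 -0.5 2 0 0 0 0.3;-1 -1 2 0 0 0 0.3;-1 -2 2 0 0 0 0.3;0 -3 2 0 0 0 0.3;0 -3 0 0 0 0 0.3;0 -3 0 0 0 0 0.3;0 -3 0 0 0 0 0.3;0 -3 0 0 0 0 0.3;0 0 0 0 0 0 0.3;0 0 0 0 0 0 0.3;0 0 0 0 0 0 0.3;0 0 0 0 0 0 0.3;0 0 0 0 0 0 0.3;0 0 0 0 0 0 0.3;0 0 0 0 0 0 0.3;0 0 0 0 0 0 0.3;0 0 0 0 0 0 0.3"

```text
t: 11.93
eef_pos: [0.3961, -0.0018, 0.2979]
tool_rot: [0.01, -0.119, 0.993, 0.006]
contact_force: [-0.1, 0.7, 0.8]
gripper_width: 0.699
```

Run:
```python
from h import *
T=tf();print(T.round(4),get_obs()["contact_force"],get_obs()["gripper_width"],get_obs()["t"])
I=read_camera("top")[:,:,::-1]; S=read_camera("scene")[:,:,::-1]
for r in regions_of("gate","scene")[:2]+regions_of("key_mid","scene")[:3]: print(r["conf"],r["point"])
cv2.imwrite("pics/m.png",np.hstack([cv2.resize(I[180:260,175:255],(400,400),interpolation=cv2.INTER_CUBIC),cv2.resize(S[140:260,210:330],(400,400),interpolation=cv2.INTER_CUBIC)]))
```

```text
[[-0.9714 -0.2366  0.0178  0.3961]
 [-0.2364  0.9715  0.015  -0.0018]
 [-0.0208  0.0104 -0.9997  0.2979]
 [ 0.      0.      0.      1.    ]] [-0.14121387  0.69489096  0.75150145] 0.6986845757151439 11.9333
0.46 [249.5, 186.4]
0.82 [250.7, 228.6]
0.8 [320.7, 281.1]
```

View pics/m.png

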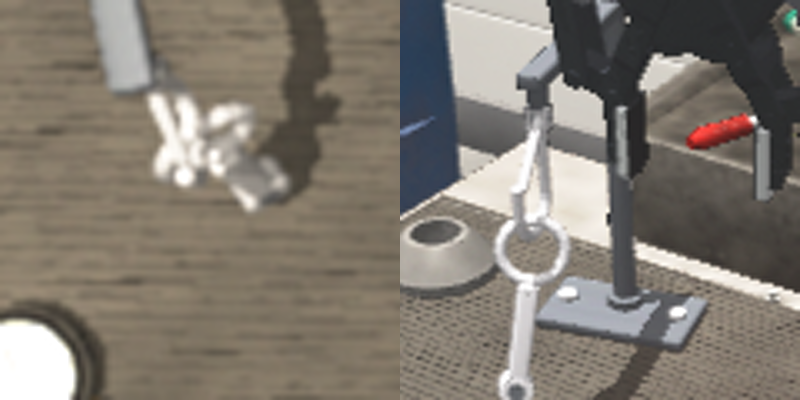

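The ring is threaded at about (249,212) in the scene view, with the bar below it. The gate slopes from the shank to the nose and is shut. I'll let the swing settle, then check once more.

Emit:
send_rows:
  motion: "0 0 0 0 0 0 0.3;0 0 0 0 0 0 0.3;0 0 0 0 0 0 0.3;0 0 0 0 0 0 0.3;0 0 0 0 0 0 0.3;0 0 0 0 0 0 0.3;0 0 0 0 0 0 0.3;0 0 0 0 0 0 0.3;0 0 0 0 0 0 0.3;0 0 0 0 0 0 0.3;0 0 0 0 0 0 0.3;0 0 0 0 0 0 0.3;0 0 0 0 0 0 0.3;0 0 0 0 0 0 0.3;0 0 0 0 0 0 0.3;0 0 0 0 0 0 0.3;0 0 0 0 0 0 0.3;0 0 0 0 0 0 0.3;0 0 0 0 0 0 0.3;0 0 0 0 0 0 0.3"

```text
t: 13.8
eef_pos: [0.3961, -0.0024, 0.2979]
tool_rot: [0.01, -0.118, 0.993, 0.007]
contact_force: [0.2, 0.4, 0.9]
gripper_width: 0.699
```

Run:
```python
from h import *
I=read_camera("top")[:,:,::-1]; S=read_camera("scene")[:,:,::-1]
cv2.imwrite("pics/n.png",np.hstack([cv2.resize(I[180:260,175:255],(400,400),interpolation=cv2.INTER_CUBIC),cv2.resize(S[150:230,220:300],(400,400),interpolation=cv2.INTER_CUBIC)]))
```

```text
(no output)
```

View pics/n.png

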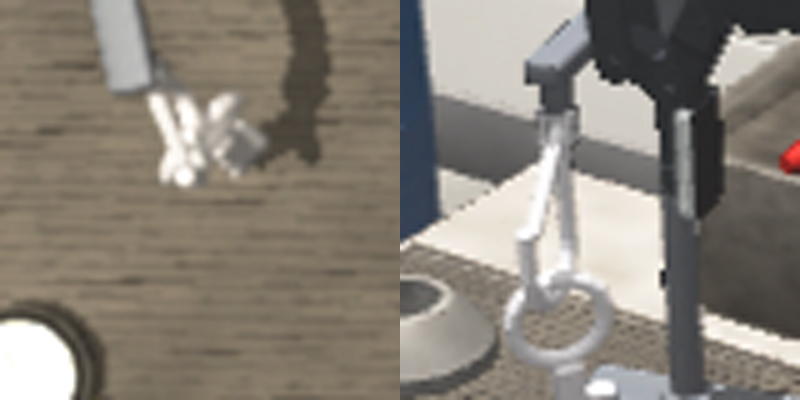

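The key is hanging in the bowl with the gate shut on the nose, and the robot is clear.

```bash
python3 -c "
from station import *
print(hand_in())"
```

```text
the job is handed in; nothing more can be done
None
```

The closed-ring steel key now hangs on the snap hook with the gate shut behind it, and the job was handed in at about 13.9 s of the 38 s allowed. I gripped it by its bar, lowered the ring over the nose past the gate to about 12–14 mm above hook_seat, let go and backed away.

- **Last check:** the final top and scene pictures show the ring in the hook's bowl, the bar hanging below it, the gate resting on the nose and the gripper well clear. The key was still swinging a little. The wrist force readings I saw stayed within about 2 N.
- **Not measured:** I judged the gate from pictures only. The push past 0.3 rad is inferred from the ring going down past the gate and ending up beneath it.
- **Disagreement:** the ring's position in the top camera differed by about 4 mm from the position worked out from the arm pose. I aligned the ring to the nose by the camera.

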